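Unscrew the rinser's spray cap of unknown thread

ROBOT

A 6-joint arm with a two-finger parallel gripper is mounted at the origin on the work surface. World frame = base frame: x ahead of the robot, y to its left, z up, the work surface at z = 0. Lengths are in m, angles in rad, forces in N, time in s.
With the tool pointing down it reaches from about 0.275 to 0.85 m from the base axis. Payload 19 kg.
Tool frame: the origin (TCP) lies at the very end of the fingers, on their centre line; the grasp point (between the pads) lies 19 mm behind it; z points along the fingers, y is the line along which they close (so a half turn about z gives the same grasp; the last joint's range is limited). The gripper opens to 85 mm and grips with 20 to 120 N. Pads are 22 mm wide; open, the fingers measure 114 mm over their backs; the gripper's body (76 mm by 85 mm) begins 54 mm behind the grasp point. The pads swing forward as they close: fully open they stand 13 mm farther back than shut.
Start: joints at [1.158, 0.15, 1.437, -0, 1.554, -0.134], TCP at [0.158, 0.553, 0.231] pointing down, gripper open.
Joint ranges: [-2.8, 2.8], [-0.68, 2.1], [0.12, 2.68], [-1.39, 4.53], [0.16, 2.79], [-2.81, 2.81]. Speed limits (rad/s): [1.89, 1.89, 2.22, 3.01, 3.01, 3.01].

INTERFACE

Orientations are given as a unit quaternion [w, x, y, z].
In Python, from cell import ctrl, optics, workorder gives the robot as it stands. The module is installed in compiled form; this text tells all that it offers.
- The arm moves only by the shell command python3 -m creep 'ROWS' [FORCE]. ROWS is JSON, a list of rows, each an object of numbers: "dx", "dy", "dz": the shift along the tool's x, y, z in units of 20 mm (1.0 is 20 mm); "wx", "wy", "wz": the turn, a rotation vector about the tool's x, y, z in units of 0.5 rad (1.0 is 0.5 rad); "fingers": the finger opening in mm, from 0 to 85.4. A call has 1 to 10 rows; each row shifts and turns the commanded pose from where the row before left it, along the tool's axes as they then stand; what a row does not reach is not made up. A row lasts 1/10 s, in which the tool goes at most 50 mm and 8.59 degrees, less where a joint would pass 70% of its speed; a pose out of reach is approached as far as the arm can. A call with a number of a shift or a turn outside -1 to 1 is refused whole. A call with a gripper value outside its range is refused whole. The fingers move at their own pace and stop on an object; FORCE is the grip in N (left out, the last holds). Time passes only in rows, so rows that do not move let the fingers close. It gives the time, the measured TCP pose, the force, the opening and the grip force at its end, in the units of the state.
- ctrl.get_state(): the state, without advancing time (a new reading comes with each control period).
- optics.camera(name): name is "scene" or "top"; returns the picture (384x512x3 uint8, red, green, blue); there is no depth.
- optics.camera_params(name): a dict with "mtx" (3x3 intrinsics, pixels), "origin" and "orientation" of the camera in the world. Camera axes: x right, y up, looking along -z (the intrinsics and any distortion apply to the point x, -y, -z); pixel columns grow to the right and rows downward; lengths in m; the calibration is good to about 2 mm. A picture is of the moment at which its call begins. camera_params takes no time and is no camera call.
- workorder.close_job(): hands the job in; it is judged then, once.
The state is a dict: "clock": time; "q": joint angles; "qd": joint speeds; "joint_torque": joint torques, N m; "ee_pos": TCP position; "ee_rot": TCP orientation; "wrist_force": force on the tool from outside, world axes, zero at the start; "moment": the same for the moment, N m; "grip_width": finger opening in m; "gripper_force": force on a finger pad.
Only numpy, scipy, OpenCV 4.12 (cv2) and the standard library are available. Lean on these libraries where they do the work, as an engineer would, in place of code of your own. Each camera call takes 0.05 s, during which the arm holds its last target. There are 200 camera calls.

TASK

Take the taller spray cap off the glass rinser so that its nozzle can be descaled. You cannot see whether its thread is right- or left-handed: try loosening it one way, then the other if it will not turn, and lift it straight off. Finish still holding the cap in the gripper, upright and still, about 10 cm above the nozzle it came from, and leave the low cap and the glasses and other things where they are.

Things in the scene. Friction and masses are not known exactly. Their poses are not given: they have to be found in the camera images.
- rinser: Double glass rinser fixed to the counter: flat steel tray 170 (x) x 330 (y) x 22 mm thick. Origin: centre of its underside on the counter; z up. Its two nozzles stand at (0, +95) and (0, -95) mm in its frame, each hidden under a screwed-on steel spray cap; a nozzle ends 20.5 mm above the tray's top.
- tall_cap: The taller of the two steel spray caps, on either nozzle: skirt 50 mm across and 26.5 mm high, above it a round ribbed grip 45 mm across, its flat top 55 mm above the underside; 110 to 225 g. Origin: centre of its underside, on the tray top, 22 mm above the counter. z up along the thread axis; its yaw shows how far it has turned.
- cap_grip (a point): Point on the tall cap's axis 40 mm above its underside, mid-height of the ribbed grip (45 mm across): where to take it from above. Fingers that swing forward as they close may press it down with up to 20 N; this eases in the first millimetres of lift. It turns with almost no resistance. Turned the tightening way it stops within about 10 degrees and the fingers slip round it.
- cap_thread (a point): Centre of the tall cap's hidden coarse thread, 10 mm above its underside. Its hand (loosens anticlockwise or clockwise seen from above) changes from start to start. Turned 55 to 100 degrees the loosening way (75 is best) it lifts straight off; at about 105 it meets a stop. Until freed it rises no more than 3 mm; it is clear of the nozzle once raised 22 mm.
- low_cap: The other, low steel spray cap, 50 mm across, 31.5 mm high, on the other nozzle. Origin: centre of its underside. Leave it alone.
- shot_glass: Small clear glass, 44 mm across, 55 mm high, standing on the tray between the two nozzles (95 mm or a little more from each). Origin: centre of its underside. Bystander.
- mug: Clear glass mug 76 mm across, 95 mm high, with a side handle, standing on the counter behind the rinser (about 155 mm from the tray's centre). Origin: underside centre. Bystander.
- bowl: Glass bowl 124 mm across, 55 mm high, on the left of the counter. Origin: underside centre. Bystander.
- soap: White plastic bottle 60 mm across, 170 mm high, back right. Origin: underside centre. Bystander.
- brush: Washing-up brush lying on the right of the counter. Origin: underside, near its middle. Bystander.
- jar: Green glass jar 72 mm across, 90 mm high, back left. Origin: underside centre. Bystander.
There are look-alikes about, which are no part of the job. Leave any purple look-alike of the tall_cap alone.

How it is judged:
By the outcome, as a careful person would: the job done as asked, in the order asked, and still so for the second after the job is handed in, while the arm keeps its last pose, push and grip.
It also fails if it takes over 48 s, if anything falls off the work surface, if the arm or the gripper's body presses on something with over 40 N, if the wrist force passes 120 N, or if a joint passes its speed limit or range.

## Working session

There is one attempt and no reset: what is moved stays moved. The work goes in short steps, Python scripts to look and compute and a shell command to move; the robot and the scene stay as the last step left them, time stands still between calls to the robot, and variables do not carry over. Pictures are saved under pics/ and viewed, at most 10 in all, crops included, and the job is handed in when it is done.

```bash
mkdir -p pics; python3 - <<'E'
from cell import ctrl, optics
import cv2
for n in ("scene","top"):
    im=optics.camera(n); cv2.imwrite(f"pics/{n}0.png",im[:,:,::-1])
    p=optics.camera_params(n); print(n,p)
print(ctrl.get_state())
E
```

```text
scene {'mtx': array([[415.35949093,   0.        , 252.48173791],
       [  0.        , 415.35949093, 193.9760606 ],
       [  0.        ,   0.        ,   1.        ]]), 'origin': array([0.88471909, 0.51402598, 1.08903891]), 'orientation': array([0.27308544, 0.07995461, 0.25146338, 0.92509339])}
top {'mtx': array([[445.22432643,   0.        , 254.42113623],
       [  0.        , 445.22432643, 192.75871284],
       [  0.        ,   0.        ,   1.        ]]), 'origin': array([0.36513062, 0.00466017, 1.57520932]), 'orientation': array([-0.70471946, -0.03263973,  0.03702023,  0.70776736])}
{'clock': 0.1, 'q': array([ 1.15799192e+00,  1.50949833e-01,  1.43795193e+00,  4.70867646e-06,
        1.55380674e+00, -1.34022201e-01]), 'qd': array([ 8.34630211e-04, -2.48525648e-04, -1.91775884e-03, -6.13986731e-05,
       -1.08475395e-03, -1.99677064e-04]), 'joint_torque': array([ 3.91302208e-03, -7.14377260e+01, -5.71798074e+01, -1.14099980e-04,
        7.22441342e-03, -1.20634724e-05]), 'ee_pos': array([0.15817183, 0.55258726, 0.23073544]), 'ee_rot': array([-1.52916498e-04,  1.38940169e-01,  9.90300620e-01, -5.36562749e-04]), 'wrist_force': array([-0.83739527, -0.22436262, -0.85290357]), 'moment': array([-0.01110914,  0.04235559,  0.04982771]), 'gripper_force': 0.0, 'grip_width': 0.08549007298464312}
```

View pics/scene0.png

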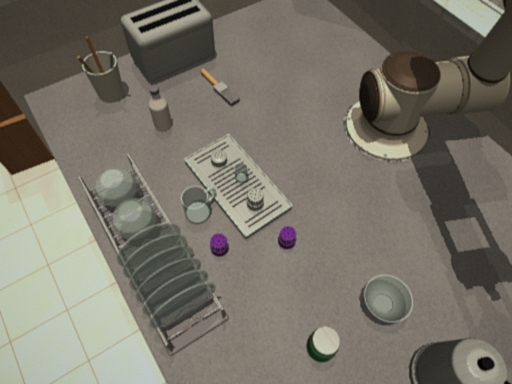

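View pics/top0.png

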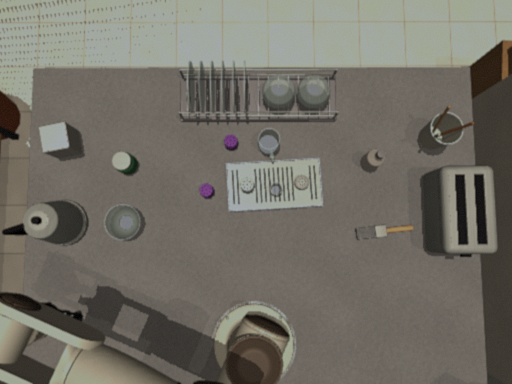

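The scene view shows the tray with steel caps at (219,158) and (255,198) and the shot glass between them at (241,175). There are purple look-alikes at (219,244) and (288,237). In the top view the steel caps are at (247,185) and (301,182), and the purple ones at (231,142) and (207,190). The steel cap at scene (255,198) looks taller, so I'll confirm it in an enlarged crop.

```bash
python3 - <<'E'
import cv2,numpy as np
a=cv2.imread("pics/scene0.png")[135:225,175:305]; b=cv2.imread("pics/top0.png")[150:220,215:335]
a=cv2.resize(a,(520,360),interpolation=2); b=cv2.resize(b,(400,233),interpolation=2)
# scene x4 : u=175+X/4, v=135+Y/4
c=np.zeros((600,520,3),np.uint8); c[:360]=a; c[360:593,:400]=b
cv2.imwrite("pics/crop0.png",c)
E
```

```text
(no output)
```

View pics/crop0.png

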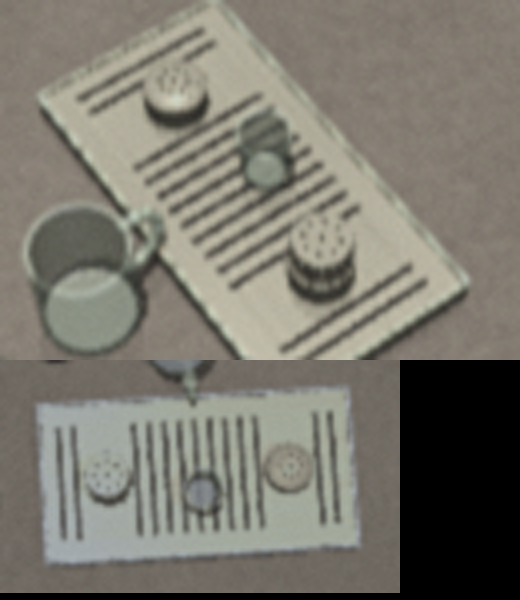

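The enlarged crop settles it. The steel cap at scene (255,195), top (247,184), has a tall ribbed side with a narrower grip, so it is the tall cap. The steel cap at scene (219,156), top (302,182), is a low dome with no ribs, so it is the low cap. The purple ones are decoys, off the tray.

```bash
cat > h.py <<'E'
import numpy as np
from cell import ctrl, optics
from scipy.spatial.transform import Rotation as R
def rot(q): return R.from_quat(np.r_[q[1:],q[0]])
def ray(n,u,v):
    p=optics.camera_params(n); x=np.linalg.inv(p["mtx"])@[u,v,1]
    d=rot(p["orientation"]).apply(x*[1,-1,-1]); return p["origin"],d/np.linalg.norm(d)
def tri(a,b):
    (o1,d1),(o2,d2)=ray("scene",*a),ray("top",*b)
    s=np.linalg.lstsq(np.c_[d1,-d2],o2-o1,rcond=None)[0]
    p,q=o1+s[0]*d1,o2+s[1]*d2; return (p+q)/2,np.linalg.norm(p-q)
def plane(n,u,v,z):
    o,d=ray(n,u,v); return o+d*(z-o[2])/d[2]
def proj(n,P):
    p=optics.camera_params(n); x=rot(p["orientation"]).inv().apply(np.atleast_2d(P)-p["origin"])*[1,-1,-1]
    x=x@p["mtx"].T; return x[:,:2]/x[:,2:]
E
python3 - <<'E'
from h import *
np.set_printoptions(precision=4,suppress=True)
t=lambda X,Y:(215+X*.3,150+(Y-360)*.3)
s=lambda X,Y:(175+X/4,135+Y/4)
for nm,a,b in (("tall",s(322,240),t(105,474)),("low",s(176,84),t(289,466)),("glasstop",s(262,132),t(203,488))):
    print(nm,*tri(a,b))
c=[plane("top",*t(*x),.022)[:2] for x in ((38,404),(350,388),(358,546),(47,562))]
m=np.mean(c,0); ax=(c[0]+c[3]-c[1]-c[2])/2; L=np.hypot(*ax); print("tray",m,ax,L,np.degrees(np.arctan2(-ax[0],ax[1])))
c=[plane("scene",*s(*x),.022)[:2] for x in ((38,97),(213,0),(467,283))]; print(c, (c[0]+c[2])/2)
for sg in (1,-1): print(m+sg*.095*ax/L)
for z in (.022,.077): print("tall plane",z,plane("top",*t(105,474),z),plane("scene",*s(322,240),z))
st=ctrl.get_state();print(rot(st["ee_rot"]).as_matrix())
E
```

```text
tall [0.5426 0.0223 0.0711] 0.001654176183336104
low [ 0.5526 -0.1681  0.0453] 0.0031787506123899744
glasstop [ 0.5285 -0.0782  0.0714] 0.0002768708078037508
tray [ 0.548  -0.0761] [-0.0157  0.3286] 0.32892942262689034 2.7349627531151763
[array([ 0.6414, -0.2296]), array([ 0.4758, -0.2382]), array([0.4559, 0.0874])] [ 0.5486 -0.0711]
[0.5435 0.0188]
[ 0.5525 -0.171 ]
tall plane 0.022 [0.549  0.0224 0.022 ] [ 0.5254 -0.0008  0.022 ]
tall plane 0.077 [0.5425 0.0217 0.077 ] [0.544  0.0258 0.077 ]
[[-0.9614  0.2752 -0.0005]
 [ 0.2752  0.9614 -0.001 ]
 [ 0.0002 -0.0011 -1.    ]]
```

```bash
python3 -m creep '[{"dx":-1,"dy":-0.78},{"dx":-1,"dy":-0.78},{"dx":-1,"dy":-0.78},{"dx":-1,"dy":-0.78},{"dx":-1,"dy":-0.78},{"dx":-1,"dy":-0.78},{"dx":-1,"dy":-0.78},{"dx":-1,"dy":-0.78},{"dx":-1,"dy":-0.78},{"dx":-1,"dy":-0.78}]'
python3 -m creep '[{"dx":-1,"dy":-0.78},{"dx":-1,"dy":-0.78},{"dx":-1,"dy":-0.78},{"dx":-1,"dy":-0.78},{"dx":-1,"dy":-0.78},{"dx":-1,"dy":-0.78},{"dx":-1,"dy":-0.78},{"dx":-1,"dy":-0.78},{"dx":-1,"dy":-0.78},{"dx":0,"dy":0}]'
cat > to.py <<'E'
import sys
from h import *
np.set_printoptions(precision=3,suppress=True)
s=ctrl.get_state(); M=rot(s["ee_rot"]); t=np.array([float(x) for x in sys.argv[1:4]])
print("t",round(s["clock"],2),"pos",s["ee_pos"],"units",M.inv().apply(t-s["ee_pos"])/.02,"q",s["q"],"yaw",np.degrees(np.arctan2(*M.as_matrix()[[1,0],0])),"tilt",M.as_matrix()[2],"F",s["wrist_force"],"w",s["grip_width"],s["gripper_force"])
E
python3 to.py .543 .021 .12
```

```text
t 0.1 pos [0.158 0.553 0.231] units [-25.814 -20.252   5.555] q [ 1.158  0.151  1.438  0.     1.554 -0.134] yaw 164.02694658579796 tilt [ 0.    -0.001 -1.   ] F [-0.837 -0.224 -0.853] w 0.08549007298464312 0.0invalid input
invalid input
```

```bash
python3 -m creep '[{"dx":-1,"dy":-0.78,"dz":0,"wx":0,"wy":0,"wz":0,"fingers":85}]'; echo; python3 -m creep '[{"dx":-1,"dy":-0.78,"fingers":85}]'; python3 to.py .543 .021 .12
```

```text
clock: 0.2
ee_pos: [0.1723, 0.533, 0.2305]
ee_rot: [-0.0, 0.138, 0.99, -0.0]
wrist_force: [0.6, -0.7, -0.9]
grip_width: 0.085
gripper_force: 0.0

t 0.2 pos [0.172 0.533 0.231] units [-24.836 -19.55    5.526] q [ 1.12   0.12   1.473  0.001  1.549 -0.173] yaw 164.12909326616838 tilt [ 0.001 -0.001 -1.   ] F [ 0.558 -0.736 -0.87 ] w 0.08498413495079611 0.0invalid input
```

```bash
python3 -m creep '[{"dx":-1,"dy":-0.78,"dz":0,"wx":0,"wy":0,"wz":0,"fingers":85},{"dx":-1,"dy":-0.78,"dz":0,"wx":0,"wy":0,"wz":0,"fingers":85},{"dx":-1,"dy":-0.78,"dz":0,"wx":0,"wy":0,"wz":0,"fingers":85},{"dx":-1,"dy":-0.78,"dz":0,"wx":0,"wy":0,"wz":0,"fingers":85},{"dx":-1,"dy":-0.78,"dz":0,"wx":0,"wy":0,"wz":0,"fingers":85},{"dx":-1,"dy":-0.78,"dz":0,"wx":0,"wy":0,"wz":0,"fingers":85},{"dx":-1,"dy":-0.78,"dz":0,"wx":0,"wy":0,"wz":0,"fingers":85},{"dx":-1,"dy":-0.78,"dz":0,"wx":0,"wy":0,"wz":0,"fingers":85},{"dx":-1,"dy":-0.78,"dz":0,"wx":0,"wy":0,"wz":0,"fingers":85},{"dx":-1,"dy":-0.78,"dz":0,"wx":0,"wy":0,"wz":0,"fingers":85}]'
python3 -m creep '[{"dx":-1,"dy":-0.78,"dz":0,"wx":0,"wy":0,"wz":0,"fingers":85},{"dx":-1,"dy":-0.78,"dz":0,"wx":0,"wy":0,"wz":0,"fingers":85},{"dx":-1,"dy":-0.78,"dz":0,"wx":0,"wy":0,"wz":0,"fingers":85},{"dx":-1,"dy":-0.78,"dz":0,"wx":0,"wy":0,"wz":0,"fingers":85},{"dx":-1,"dy":-0.78,"dz":0,"wx":0,"wy":0,"wz":0,"fingers":85},{"dx":-1,"dy":-0.78,"dz":0,"wx":0,"wy":0,"wz":0,"fingers":85},{"dx":-1,"dy":-0.78,"dz":0,"wx":0,"wy":0,"wz":0,"fingers":85},{"dx":-1,"dy":-0.78,"dz":0,"wx":0,"wy":0,"wz":0,"fingers":85},{"dx":0,"dy":0,"dz":0,"wx":0,"wy":0,"wz":0,"fingers":85}]'
python3 to.py .543 .021 .12
```

```text
clock: 1.2
ee_pos: [0.3229, 0.3263, 0.2311]
ee_rot: [-0.0, 0.139, 0.99, -0.0]
wrist_force: [-0.2, -0.5, -0.4]
grip_width: 0.085
gripper_force: 0.0
clock: 2.1
ee_pos: [0.4431, 0.1613, 0.2308]
ee_rot: [-0.0, 0.14, 0.99, -0.0]
wrist_force: [-0.7, 0.3, -0.0]
grip_width: 0.0849
gripper_force: 0.0
t 2.1 pos [0.443 0.161 0.231] units [-6.746 -5.349  5.545] q [ 0.186 -0.067  1.664 -0.001  1.545 -1.104] yaw 163.8926819842474 tilt [ 0.    -0.001 -1.   ] F [-0.697  0.29  -0.033] w 0.0848706439438291 0.0
```

```bash
python3 -m creep '[{"dx":-0.96,"dy":-0.76,"dz":0,"wx":0,"wy":0,"wz":0,"fingers":85},{"dx":-0.96,"dy":-0.76,"dz":0,"wx":0,"wy":0,"wz":0,"fingers":85},{"dx":-0.96,"dy":-0.76,"dz":0,"wx":0,"wy":0,"wz":0,"fingers":85},{"dx":-0.96,"dy":-0.76,"dz":0,"wx":0,"wy":0,"wz":0,"fingers":85},{"dx":-0.96,"dy":-0.76,"dz":0,"wx":0,"wy":0,"wz":0,"fingers":85},{"dx":-0.96,"dy":-0.76,"dz":0,"wx":0,"wy":0,"wz":0,"fingers":85},{"dx":-0.96,"dy":-0.76,"dz":0,"wx":0,"wy":0,"wz":0,"fingers":85}]'
python3 -m creep '[{"dx":0,"dy":0,"dz":0.4,"wx":0,"wy":0,"wz":0.29,"fingers":85},{"dx":0,"dy":0,"dz":0.4,"wx":0,"wy":0,"wz":0.29,"fingers":85},{"dx":0,"dy":0,"dz":0.4,"wx":0,"wy":0,"wz":0.29,"fingers":85},{"dx":0,"dy":0,"dz":0.4,"wx":0,"wy":0,"wz":0.29,"fingers":85},{"dx":0,"dy":0,"dz":0.4,"wx":0,"wy":0,"wz":0.29,"fingers":85},{"dx":0,"dy":0,"dz":0.4,"wx":0,"wy":0,"wz":0.29,"fingers":85},{"dx":0,"dy":0,"dz":0.4,"wx":0,"wy":0,"wz":0.29,"fingers":85},{"dx":0,"dy":0,"dz":0.4,"wx":0,"wy":0,"wz":0.29,"fingers":85},{"dx":0,"dy":0,"dz":0.4,"wx":0,"wy":0,"wz":0.29,"fingers":85},{"dx":0,"dy":0,"dz":0,"wx":0,"wy":0,"wz":0,"fingers":85}]'
python3 to.py .543 .021 .12
python3 - <<'E'
from h import *
import cv2
a=optics.camera("scene")[100:240,160:340,::-1]; b=optics.camera("top")[140:240,200:330,::-1]
c=np.zeros((600,800,3),np.uint8); c[:420,:540]=cv2.resize(a,(540,420)); c[:200,540:800]=cv2.resize(b,(260,200)); cv2.imwrite("pics/a1.png",c[:420])
E
```

```text
clock: 2.8
ee_pos: [0.5422, 0.0237, 0.2311]
ee_rot: [-0.0, 0.139, 0.99, 0.0]
wrist_force: [-0.5, 0.4, -0.3]
grip_width: 0.0848
gripper_force: 0.0
clock: 3.8
ee_pos: [0.5413, 0.0245, 0.1582]
ee_rot: [-0.001, 0.713, 0.702, -0.001]
wrist_force: [0.3, -0.1, -0.6]
grip_width: 0.0852
gripper_force: 0.0
t 3.8 pos [0.541 0.025 0.158] units [-0.175  0.094  1.909] q [-0.097  0.119  1.622  0.     1.402 -0.081] yaw 89.10539387830947 tilt [ 0.    -0.002 -1.   ] F [ 0.3   -0.078 -0.566] w 0.08519479268423515 0.0
```

View pics/a1.png

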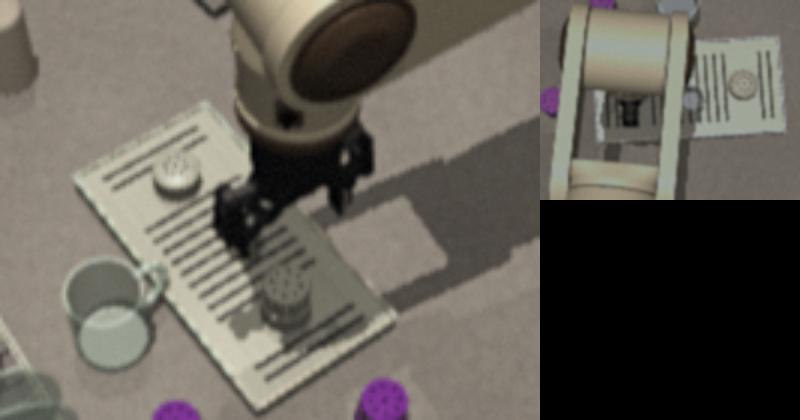

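The cap still sits at scene pixel (255,194), below the open fingers, which straddle it along world x. I'll go down and grip.

```bash
python3 -m creep '[{"dx":-0.1,"dy":0.09,"dz":0.75,"wx":0,"wy":0,"wz":0,"fingers":85},{"dx":0,"dy":0,"dz":0.75,"wx":0,"wy":0,"wz":0,"fingers":85},{"dx":0,"dy":0,"dz":0.75,"wx":0,"wy":0,"wz":0,"fingers":85},{"dx":0,"dy":0,"dz":0.75,"wx":0,"wy":0,"wz":0,"fingers":85},{"dx":0,"dy":0,"dz":0.75,"wx":0,"wy":0,"wz":0,"fingers":85},{"dx":0,"dy":0,"dz":0.75,"wx":0,"wy":0,"wz":0,"fingers":85},{"dx":0,"dy":0,"dz":0.75,"wx":0,"wy":0,"wz":0,"fingers":85},{"dx":0,"dy":0,"dz":0.15,"wx":0,"wy":0,"wz":0,"fingers":85},{"dx":0,"dy":0,"dz":0,"wx":0,"wy":0,"wz":0,"fingers":85}]'
python3 to.py .543 .0225 .049
python3 -m creep '[{"dx":0,"dy":0,"dz":0,"wx":0,"wy":0,"wz":0,"fingers":36},{"dx":0,"dy":0,"dz":0,"wx":0,"wy":0,"wz":0,"fingers":36},{"dx":0,"dy":0,"dz":0,"wx":0,"wy":0,"wz":0,"fingers":36},{"dx":0,"dy":0,"dz":0,"wx":0,"wy":0,"wz":0,"fingers":36},{"dx":0,"dy":0,"dz":0,"wx":0,"wy":0,"wz":0,"fingers":36},{"dx":0,"dy":0,"dz":0,"wx":0,"wy":0,"wz":0,"fingers":36},{"dx":0,"dy":0,"dz":0,"wx":0,"wy":0,"wz":0,"fingers":36},{"dx":0,"dy":0,"dz":0,"wx":0,"wy":0,"wz":0,"fingers":36}]' 40
python3 to.py .543 .0225 .049
```

```text
clock: 4.8
ee_pos: [0.5435, 0.0219, 0.0508]
ee_rot: [-0.0, 0.711, 0.703, -0.0]
wrist_force: [-0.2, 0.4, -0.5]
grip_width: 0.0848
gripper_force: 0.0
t 4.8 pos [0.543 0.022 0.051] units [ 0.029 -0.024  0.091] q [-0.101  0.217  1.74  -0.     1.185 -0.09 ] yaw 89.3359611308847 tilt [-0.    -0.001 -1.   ] F [-0.196  0.422 -0.544] w 0.084832238956687 0.0
clock: 5.6
ee_pos: [0.5441, 0.0219, 0.0521]
ee_rot: [0.0, 0.712, 0.703, 0.0]
wrist_force: [-1.8, -0.4, 6.5]
grip_width: 0.0439
gripper_force: 40.2
t 5.6 pos [0.544 0.022 0.052] units [ 0.029 -0.054  0.157] q [-0.101  0.215  1.739 -0.     1.186 -0.088] yaw 89.26874206823454 tilt [-0.     0.001 -1.   ] F [-1.807 -0.438  6.51 ] w 0.043917351748409356 40.20611643791199
```

```bash
python3 -m creep '[{"dx":0,"dy":0,"dz":0,"wx":0,"wy":0,"wz":-0.2,"fingers":36},{"dx":0,"dy":0,"dz":0,"wx":0,"wy":0,"wz":-0.2,"fingers":36}]' >/dev/null
python3 -c "from cell import ctrl;s=ctrl.get_state();print(s['moment'],s['wrist_force'])"
python3 -m creep '[{"dx":0,"dy":0,"dz":0,"wx":0,"wy":0,"wz":-0.2,"fingers":36},{"dx":0,"dy":0,"dz":0,"wx":0,"wy":0,"wz":-0.2,"fingers":36}]' >/dev/null
python3 -c "from cell import ctrl;s=ctrl.get_state();print(s['moment'],s['wrist_force'])"
python3 to.py .543 .0225 .049
```

```text
[-0.51107594  0.36825489 -0.66255346] [-3.50794391 -1.43069964  2.67765388]
[ 1.06864604  1.13492855 -0.81503009] [-6.33170185  5.2247773   4.88926238]
t 6.0 pos [0.544 0.022 0.052] units [ 0.05  -0.02   0.145] q [-0.101  0.216  1.74  -0.     1.186 -0.492] yaw 112.3847479370411 tilt [-0.001  0.    -1.   ] F [-6.332  5.225  4.889] w 0.04432245453406598 41.339866518974304
```

Turning anticlockwise is resisted by about 0.8 N m, which means it's the tightening stop and the fingers are slipping. Now I'll turn it clockwise.

```bash
python3 -m creep '[{"dx":0,"dy":0,"dz":0,"wx":0,"wy":0,"wz":0.2,"fingers":36},{"dx":0,"dy":0,"dz":0,"wx":0,"wy":0,"wz":0.2,"fingers":36},{"dx":0,"dy":0,"dz":0,"wx":0,"wy":0,"wz":0.2,"fingers":36},{"dx":0,"dy":0,"dz":0,"wx":0,"wy":0,"wz":0.2,"fingers":36}]' >/dev/null
python3 -c "from cell import ctrl;s=ctrl.get_state();print(s['moment'],s['wrist_force'])"
python3 -m creep '[{"dx":0,"dy":0,"dz":0,"wx":0,"wy":0,"wz":0.2,"fingers":36},{"dx":0,"dy":0,"dz":0,"wx":0,"wy":0,"wz":0.2,"fingers":36}]' >/dev/null
python3 -c "from cell import ctrl;s=ctrl.get_state();print(s['moment'],s['wrist_force'])"
python3 to.py .543 .0225 .049
```

```text
[-0.03339748  0.02182337 -0.00316099] [0.28270364 0.34592907 1.91201382]
[-0.03657529  0.01329322  0.0546745 ] [ 0.9334251  -0.11309526  2.43547187]
t 6.6 pos [0.544 0.022 0.052] units [ 0.019 -0.054  0.14 ] q [-0.101  0.216  1.74  -0.     1.185  0.116] yaw 77.57540885841692 tilt [-0.     0.001 -1.   ] F [ 0.933 -0.113  2.435] w 0.043790623017565374 40.979676246643066
```

Clockwise turns freely, so it's a left-handed thread. I'll continue to about 80° in total from the stop.

```bash
python3 -m creep '[{"dx":0,"dy":0,"dz":0,"wx":0,"wy":0,"wz":0.2,"fingers":36},{"dx":0,"dy":0,"dz":0,"wx":0,"wy":0,"wz":0.2,"fingers":36},{"dx":0,"dy":0,"dz":0,"wx":0,"wy":0,"wz":0.2,"fingers":36},{"dx":0,"dy":0,"dz":0,"wx":0,"wy":0,"wz":0.2,"fingers":36},{"dx":0,"dy":0,"dz":0,"wx":0,"wy":0,"wz":0.2,"fingers":36},{"dx":0,"dy":0,"dz":0,"wx":0,"wy":0,"wz":0.2,"fingers":36},{"dx":0,"dy":0,"dz":0,"wx":0,"wy":0,"wz":0.2,"fingers":36},{"dx":0,"dy":0,"dz":0,"wx":0,"wy":0,"wz":0.2,"fingers":36},{"dx":0,"dy":0,"dz":0,"wx":0,"wy":0,"wz":0,"fingers":36}]' >/dev/null
python3 -c "from cell import ctrl;s=ctrl.get_state();print(s['moment'],s['wrist_force'])"
python3 to.py .543 .0225 .049
python3 -m creep '[{"dx":0,"dy":0,"dz":-0.1,"wx":0,"wy":0,"wz":0,"fingers":36},{"dx":0,"dy":0,"dz":-0.1,"wx":0,"wy":0,"wz":0,"fingers":36},{"dx":0,"dy":0,"dz":-0.1,"wx":0,"wy":0,"wz":0,"fingers":36},{"dx":0,"dy":0,"dz":0,"wx":0,"wy":0,"wz":0,"fingers":36}]'
python3 to.py .543 .0225 .049
```

```text
[-0.12273777 -0.58129047 -0.07828336] [ 3.26435164 -0.29372381  2.34590051]
t 7.5 pos [0.544 0.022 0.052] units [-0.036 -0.061  0.143] q [-0.101  0.216  1.739 -0.     1.185  0.914] yaw 31.85691988448871 tilt [ 0.001  0.001 -1.   ] F [ 3.264 -0.294  2.346] w 0.04405354928183977 41.00813627243042
clock: 7.9
ee_pos: [0.5441, 0.0219, 0.0577]
ee_rot: [0.0, 0.961, 0.277, 0.0]
wrist_force: [3.7, -0.5, -0.2]
grip_width: 0.0434
gripper_force: 41.4
t 7.9 pos [0.544 0.022 0.058] units [-0.028 -0.056  0.434] q [-0.101  0.21   1.734 -0.     1.197  0.909] yaw 32.13904851056306 tilt [ 0.001  0.001 -1.   ] F [ 3.715 -0.546 -0.217] w 0.04343932331266108 41.39955997467041
```

```bash
python3 -m creep '[{"dx":0,"dy":0,"dz":-0.2,"wx":0,"wy":0,"wz":0,"fingers":36},{"dx":0,"dy":0,"dz":-0.25,"wx":0,"wy":0,"wz":0,"fingers":36},{"dx":0,"dy":0,"dz":-0.25,"wx":0,"wy":0,"wz":0,"fingers":36},{"dx":0,"dy":0,"dz":-0.25,"wx":0,"wy":0,"wz":0,"fingers":36},{"dx":0,"dy":0,"dz":-0.25,"wx":0,"wy":0,"wz":0,"fingers":36}]'
python3 -m creep '[{"dx":0,"dy":0,"dz":-0.4,"wx":0,"wy":0,"wz":0,"fingers":36},{"dx":0,"dy":0,"dz":-0.4,"wx":0,"wy":0,"wz":0,"fingers":36},{"dx":0,"dy":0,"dz":-0.5,"wx":0,"wy":0,"wz":0,"fingers":36},{"dx":0,"dy":0,"dz":-0.5,"wx":0,"wy":0,"wz":0,"fingers":36},{"dx":0,"dy":0,"dz":-0.5,"wx":0,"wy":0,"wz":0,"fingers":36},{"dx":0,"dy":0,"dz":-0.5,"wx":0,"wy":0,"wz":0,"fingers":36},{"dx":0,"dy":0,"dz":-0.5,"wx":0,"wy":0,"wz":0,"fingers":36},{"dx":0,"dy":0,"dz":-0.4,"wx":0,"wy":0,"wz":0,"fingers":36},{"dx":0,"dy":0,"dz":-0.2,"wx":0,"wy":0,"wz":0,"fingers":36},{"dx":0,"dy":0,"dz":0,"wx":0,"wy":0,"wz":0,"fingers":36}]'
python3 to.py .543 .0225 .16
python3 - <<'E'
from h import *
import cv2
a=optics.camera("scene")[100:240,160:340,::-1]; cv2.imwrite("pics/a2.png",cv2.resize(a,(720,560)))
E
```

```text
clock: 8.4
ee_pos: [0.5433, 0.022, 0.0814]
ee_rot: [-0.0, 0.961, 0.276, -0.0]
wrist_force: [-0.5, -0.7, -2.3]
grip_width: 0.0434
gripper_force: 41.6
clock: 9.4
ee_pos: [0.5439, 0.0219, 0.1598]
ee_rot: [0.0, 0.961, 0.275, 0.0]
wrist_force: [-0.0, -0.3, -1.7]
grip_width: 0.0437
gripper_force: 41.6
t 9.4 pos [0.544 0.022 0.16 ] units [-0.022 -0.049 -0.008] q [-0.101  0.121  1.616 -0.     1.404  0.912] yaw 31.96019254412624 tilt [ 0.  0. -1.] F [-0.011 -0.348 -1.706] w 0.043699361327857456 41.62676811218262
```

View pics/a2.png

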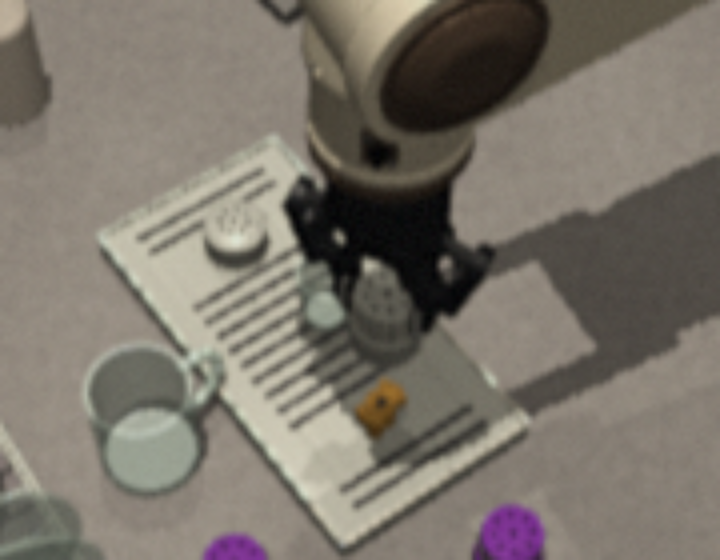

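The cap is off and held upright, with its centre at crop (383,315). The bare brass nozzle shows below it at crop (380,405). The low cap, shot glass and mug haven't moved. I'll let the arm settle, then hand in.

```bash
python3 -m creep '[{"dx":0,"dy":0,"dz":0,"wx":0,"wy":0,"wz":0,"fingers":36},{"dx":0,"dy":0,"dz":0,"wx":0,"wy":0,"wz":0,"fingers":36},{"dx":0,"dy":0,"dz":0,"wx":0,"wy":0,"wz":0,"fingers":36},{"dx":0,"dy":0,"dz":0,"wx":0,"wy":0,"wz":0,"fingers":36},{"dx":0,"dy":0,"dz":0,"wx":0,"wy":0,"wz":0,"fingers":36}]'
python3 -c "from cell import workorder;print(workorder.close_job())"
```

```text
clock: 9.95
ee_pos: [0.5437, 0.0219, 0.1592]
ee_rot: [0.0, 0.961, 0.275, -0.0]
wrist_force: [0.4, 0.0, -2.4]
grip_width: 0.0439
gripper_force: 41.6
the job is handed in; nothing more can be done
None
```

The tall cap is off and the job is handed in: its thread is left-handed (it loosened clockwise), the gripper holds the cap upright about 11 cm above where it sat, and the last picture shows the low cap, shot glass and mug still in place.

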